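# Prop the field notebook on the copy stand at the marked slope

### The job

Get the orange field notebook ready for its documentation photo by the camera behind the table: first slide the copy stand's red rest bar level with the yellow marker clip, so that it sets the slope. Then take the notebook out of the grey upright holder and gently lean it, standing on its short edge, against the bar, its foot on the base plate right against the black lip and about midway between the bar's posts, square to the stand. The bar must stay at the marker, the notebook must not fall over, and the dark blue log book, the blower and the loupe are to stay where they are.

Things in the scene. Friction and masses are not known exactly. Their poses are not given: they have to be found in the camera images.
- stand: Copy stand, fixed: aluminium plate 220 x 250 x 12 mm. Origin: centre of its underside; x points from the rest bar to the foot lip (away from the robot), y along the lip, z up. Plate top at z = 12 mm. Black foot lip 160 mm long, 16 mm high above the plate; its inner face, toward the bar, is at x = +92 mm. A notebook with its foot at the lip leans back toward -x. The bar's posts stand at y = +-85 mm.
- lip_foot (a point): Point on the plate's top (z = 12 mm in the stand's frame) at the middle of the lip's inner face; the notebook's foot goes here. Axes as the stand's.
- rest_rail: Red rest bar with its posts and slide. Origin: middle of the bar, on its axis, 120 mm above the table; axes as the stand's. Round bar, 12 mm in diameter, along y between two posts 170 mm apart. It slides along the stand's x, from x = +62.5 mm (lip end) to -7.5 mm in the stand's frame, and stays where it is left (friction 3 N). It can be pinched from above at its middle and pulled along.
- marker_point (a point): Yellow marker clip (16 x 14 x 16 mm, black screw) fixed on the white scale strip beside the bar's track, on the stand's -y side; point in the clip's middle plane, 14 mm above the table. Axes as the stand's. The bar is set when its axis has the same x along the stand as this point (a red pointer on the slide then faces the clip's nib).
- holder: Grey upright holder, fixed: base 120 x 160 x 10 mm with two slots between thin walls 120 mm long reaching 80 mm above the table. Origin: centre of its underside; x across the slots, y along them, z up. Notebook's slot (12 mm wide) at x = +28 mm, log book's at x = -28 mm. Slot floor 10 mm above the table.
- book_centre (a point): Centre of the orange field notebook, a stiff flat block 131 x 190 x 8 mm, about 0.16 kg. Own axes: x along the 131 mm side, y along the 190 mm side (up in the holder), z through the 8 mm thickness (along the holder's x at the start). It stands on a short edge in the holder, top edge 200 mm above the table, free to be pinched across its thickness from above.
- book_foot (a point): Middle of the notebook's lower short edge face, 95 mm below its centre along its own -y; axes as the centre's.
- log_centre (a point): Centre of the dark blue log book (168 x 118 x 11 mm) standing in the holder's other slot, its top about 130 mm above the table. Leave it alone.
- blower_centre (a point): Centre of the black rubber dust blower (53 x 111 x 55 mm) lying on the table. Leave it alone.
- loupe_centre (a point): Centre of the open folding loupe (34 x 67 x 14 mm) lying on the table. Leave it alone.
- book: The orange notebook itself: origin at the centre of its rear cover (the face toward the robot side), axes as the centre's.
Mind the look-alikes: they are no part of the job. Of the things that look like the book, the largest one is meant.

How it is judged:
On the way, in this order (a step that is already met when the one before it is completed fails the run):
1. the rest bar is set at the yellow marker (within 4 mm) (x of rest_rail in the frame of marker_point between -0.004 and 0.004 m), for 0.3 s.
2. the notebook is lifted out of the holder (z of book_foot in the frame of holder above 0.09 m), for 0.1 s.
At the end, for the whole second after the job is handed in: Bar within 4 mm of the marker; notebook at rest on the bar, tilted 14 to 43 degrees from upright toward the robot side, foot on the plate within about 6 mm of the lip and 20 mm of the stand's middle, square to it within 0.12 rad (all of step 1 and linear speed of rest_rail below 0.005 m/s and x of book_foot in the frame of stand between 0.082 and 0.095 m and z of book_foot in the frame of stand below 0.02 m and y of book_foot in the frame of stand between -0.02 and 0.02 m and angle between the x axis of book_centre and the y axis of stand, either way round below 0.12 rad and x of book_centre in the frame of stand below 0.075 m and angle between book_centre's own y axis and vertical between 0.25 and 0.75 rad and contact force between book and rest_rail above 0.1 N and linear speed of book below 0.01 m/s and angular speed of book below 0.05 rad/s); the robot touches nothing.
It fails at once if the notebook is pushed against the stand with more than 60 N (contact force between book and stand above 60 N).
It fails at once if the notebook is let go so that it drops or flops at more than 0.5 m/s (linear speed of book above 0.5 m/s and contact force between the fingers and book below 0.05 N).
It fails at once if the notebook falls over (more than 60 degrees from upright) (angle between book_centre's own y axis and vertical above 1.05 rad).
It fails at once if the log book, the blower or the loupe is moved by more than 30 mm (distance of any of log_centre, blower_centre, loupe_centre from where it was at the start of the episode above 0.03 m).
It also fails if it takes over 53 s, if anything falls off the work surface, if the arm or the gripper's body presses on something with over 40 N, if the wrist force passes 120 N, or if a joint passes its speed limit or range.

### The arm

A 6-joint arm with a two-finger parallel gripper is mounted at the origin on a cart in front of the work surface, level with it; the furniture and walls round the work are solid. World frame = base frame: x ahead of the robot, y to its left, z up, the work surface at z = 0. Lengths are in m, angles in rad, forces in N, time in s.
With the tool pointing down it reaches from about 0.375 to 0.925 m from the base axis. Payload 5.7 kg.
Tool frame: the origin (TCP) lies at the very end of the fingers, on their centre line; the grasp point (between the pads) lies 19 mm behind it (robot.hold_point_z is the z of the grasp point in the tool frame, in m); z points along the fingers, y is the line along which they close (so a half turn about z gives the same grasp; the last joint's range is limited). The gripper opens to 85 mm and grips with 20 to 120 N. Pads are 22 mm wide; open, the fingers measure 114 mm over their backs; the gripper's body (76 mm by 85 mm) begins 54 mm behind the grasp point. The pads swing forward as they close: fully open they stand 13 mm farther back than shut.
Start: joints at [1.109, 0.359, 1.51, -0, 1.272, -0.115], TCP at [0.204, 0.564, 0.231] pointing down, gripper open.
Joint ranges: [-2.97, 2.97], [-1.01, 2.36], [0.21, 2.38], [-0.96, 4.11], [0.2, 2.71], [-2.98, 2.98]. Speed limits (rad/s): [2.39, 2.39, 3.14, 3.14, 3.14, 3.14].

### API

Orientations are given as a unit quaternion [x, y, z, w].
In Python, from workcell import robot, get_image gives the robot as it stands.
- The arm moves only by the tool step_arm, never from a script. Its argument "targets" is one flat list of numbers, 7 for each row, row after row: the opening, from 0 (shut) to 1 (fully open), then the shift along the tool's x, y, z as a fraction of full scale, then the turn, a rotation vector about the tool's x, y, z as a fraction of full scale. A call has 1 to 12 rows; each row shifts and turns the commanded pose from where the row before left it, along the tool's axes as they then stand; what a row does not reach is not made up. Full scale, the value 1, is 0.12 m for a shift and 120 degrees for a turn. A row lasts 1/12 s, in which the tool goes at most 41.7 mm and 7.16 degrees, less where a joint would pass 70% of its speed; a pose out of reach is approached as far as the arm can. A call with a number of a shift or a turn outside -1 to 1 is refused whole. A call with a gripper value outside its range is refused whole. The fingers move at their own pace and stop on an object; "newtons" is the grip in N (left out, the last holds). Time passes only in rows, so rows that do not move let the fingers close. It gives the time, the measured TCP pose, the force, the opening and the grip force at its end, in the units of the state.
- robot.sense(): the state, without advancing time (a new reading comes with each control period).
- get_image(name): name is "side" or "top" or "wrist"; returns a dict with "pixels" (400x640x3 uint8, blue, green, red), "K" (3x3 intrinsics, pixels), "extrinsics" (4x4, takes a point from world to camera coordinates). Camera axes: x right, y down, z forward; pixel columns grow to the right and rows downward; lengths in m; the calibration is good to about 2 mm. A picture is of the moment at which its call begins. There is no depth.
- robot.job_done(): hands the job in; it is judged then, once.
The state is a dict: "t": time; "joints": joint angles; "dq": joint speeds; "effort": joint torques, N m; "eef_pos": TCP position; "orientation": TCP orientation; "ft_force": force on the tool from outside, world axes, zero at the start; "ft_torque": the same for the moment, N m; "grip_width": finger opening in m; "grasp_force": force on a finger pad.
Only numpy, scipy, OpenCV 4.12 (cv2) and the standard library are available. Lean on these libraries where they do the work, as an engineer would, in place of code of your own. Each camera call takes 0.05 s, during which the arm holds its last target. There are 200 camera calls.

## Working session

There is one attempt and no reset: what is moved stays moved. The work goes in short steps, Python scripts to look and compute and a tool call to move; the robot and the scene stay as the last step left them, time stands still between calls to the robot, and variables do not carry over. Pictures are saved under pics/ and viewed, at most 10 in all, crops included, and the job is handed in when it is done.

Besides the shell and the picture viewer there is one more tool, called after "Call:" in YAML: its name, and indented under it one key for each argument. step_arm: Moves the arm, as the interface text tells. Shift numbers are shares of 0.12 m and turn numbers shares of 120 degrees, none past 1 either way. Its arguments: {"type":"object","properties":{"targets":{"type":"array"},"newtons":{"type":"number"}},"required":["targets"]}

```bash
mkdir -p pics; ls
cat > h.py <<'E'
import numpy as np, cv2
from workcell import robot, get_image
def snap(n,f):
    d=get_image(n); cv2.imwrite(f'pics/{f}.png',d['pixels']); np.savez(f'pics/{f}.npz',K=d['K'],E=d['extrinsics']); return d
def load(f):
    z=np.load(f'pics/{f}.npz'); return dict(pixels=cv2.imread(f'pics/{f}.png'),K=z['K'],extrinsics=z['E'])
def ray(d,u,v):
    E=d['extrinsics'];R=E[:3,:3];c=-R.T@E[:3,3]
    r=R.T@np.linalg.inv(d['K'])@[u,v,1]; return c,r/np.linalg.norm(r)
def onz(d,u,v,z):
    c,r=ray(d,u,v); return c+r*(z-c[2])/r[2]
def proj(d,p):
    E=d['extrinsics']; q=d['K']@(E[:3,:3]@np.array(p)+E[:3,3]); return q[:2]/q[2]
def two(d1,p1,d2,p2):
    c1,r1=ray(d1,*p1);c2,r2=ray(d2,*p2)
    s=np.linalg.lstsq(np.c_[r1,-r2],c2-c1,rcond=None)[0]
    a=c1+s[0]*r1;b=c2+s[1]*r2; return (a+b)/2,np.linalg.norm(a-b)
E
python3 - <<'E'
from h import *
for n in ('top','side'):
    d=snap(n,n+'0'); print(n,d['K'][0,0],ray(d,320,200))
s=robot.sense();print(s['t'],s['eef_pos'],s['orientation'],s['grip_width'])
E
```

```text
pics
top 435.03689359582137 (array([0.40746047, 0.01506815, 1.410444  ]), array([ 0.07730446,  0.00746729, -0.99697957]))
side 372.03436111399515 (array([ 0.43337981, -0.81550609,  0.67298112]), array([ 0.08918318,  0.8393363 , -0.53624708]))
0.1 [0.20365362 0.56368657 0.23051775] [ 1.72532786e-01  9.85003395e-01 -8.30494436e-04 -2.43509232e-04] 0.08516404265508795
```

View pics/top0.png

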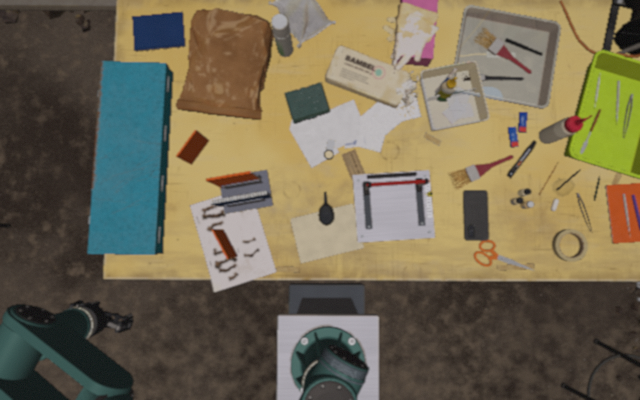

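View pics/side0.png

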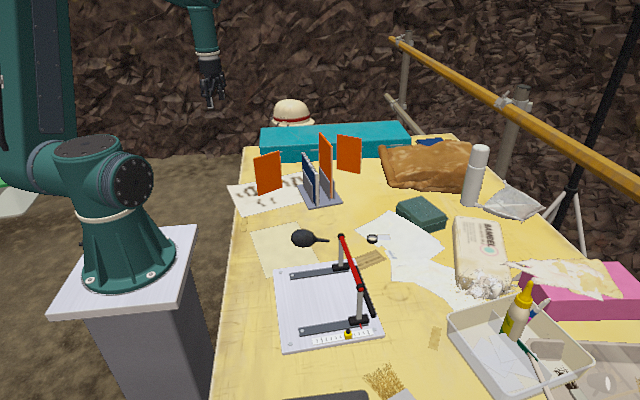

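The top view has the robot at the bottom, with image up = +x and image left = +y. The stand is around (394,207), the holder around (243,190) with the notebook at about (238,180), the blower at (326,210) and the loupe at (329,154). In the side view the bar runs (340,235)-(372,315), and the yellow clip is at about (347,335). I'll enlarge crops of both.

Run:
```python
from h import *
a=load('top0')['pixels'];b=load('side0')['pixels']
c=np.hstack([cv2.resize(a[160:250,345:445],None,fx=4,fy=4,interpolation=cv2.INTER_CUBIC),cv2.resize(a[160:250,190:290],None,fx=4,fy=4,interpolation=cv2.INTER_CUBIC)])
cv2.imwrite('pics/c1.png',c)
c=np.hstack([cv2.resize(b[225:360,270:390],None,fx=3.2,fy=3.2,interpolation=cv2.INTER_CUBIC),cv2.resize(b[120:255,250:370],None,fx=3.2,fy=3.2,interpolation=cv2.INTER_CUBIC)])
cv2.imwrite('pics/c2.png',c)
```

```text
(no output)
```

View pics/c1.png

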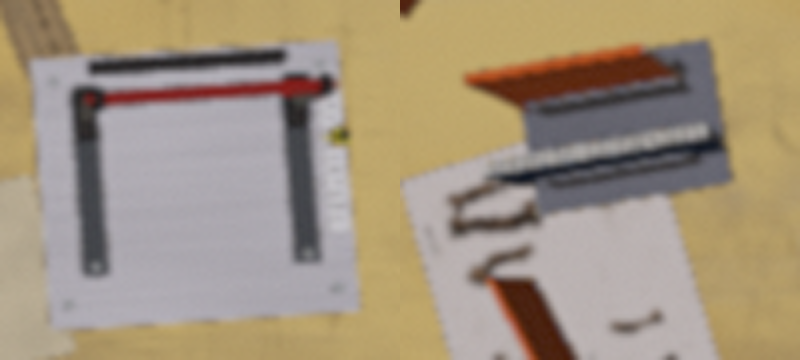

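View pics/c2.png

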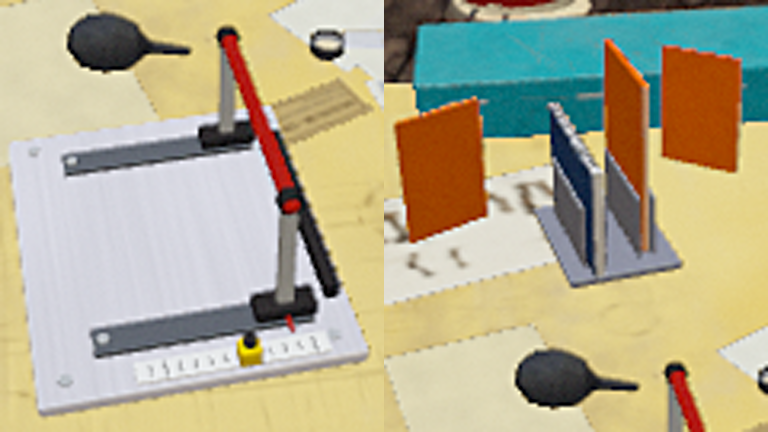

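The left of the top crop shows the stand: the lip along the top, the red bar just below it, and the yellow clip at about (338,133) in the crop, on the -y side. The right shows the notebook standing in the holder's far slot, with its top edge from (465,78) to (640,48), and the blue log book in the near slot. The side crop agrees.

Run:
```python
from h import *
T=load('top0');S=load('side0')
# stand corners
cr=lambda u,v:(345+u/4-.5,160+v/4-.5)
C=[onz(T,*cr(*p),.012)[:2] for p in ((30,60),(340,42),(358,308),(50,328))]
TL,TR,BR,BL=C; print('corners',np.round(C,4)); c=np.mean(C,0)
x=(TL+TR-BL-BR); yaw=np.arctan2(x[1],x[0]); y=(TL+BL-TR-BR); yaw2=np.arctan2(-y[0],y[1])
print('stand',c,yaw,yaw2,'dims',np.linalg.norm(x)/2,np.linalg.norm(y)/2)
def hsv(d):return cv2.cvtColor(d['pixels'],cv2.COLOR_BGR2HSV)
def mask(d,lo,hi,box):
    m=cv2.inRange(hsv(d),lo,hi); k=np.zeros_like(m);a,b,e,f=box;k[b:f,a:e]=m[b:f,a:e];v,u=np.nonzero(k);return u,v
# bar
for d,box in((T,(350,170,440,200)),(S,(330,225,390,330))):
    u,v=mask(d,(0,150,90),(6,255,255),box); P=np.c_[u,v].astype(np.float32)
    vx,vy,x0,y0=cv2.fitLine(P,cv2.DIST_HUBER,0,.01,.01).ravel(); t=(P-[x0,y0])@[vx,vy]
    e=[(x0+vx*q,y0+vy*q) for q in(t.min(),t.max())]; print('bar',len(u),[np.round(onz(d,*q,.122),4) for q in e])
def yel(d,box):
    u,v=mask(d,(22,190,60),(35,255,255),box);print('yel',len(u),u.mean(),v.mean(),u.min(),u.max(),v.min(),v.max());return u.mean(),v.mean()
p1=yel(T,(424,188,436,198));p2=yel(S,(340,325,355,342))
print('clip',two(T,p1,S,p2),onz(T,*p1,.02),onz(S,*p2,.014))
# book top edge
u,v=mask(T,(3,150,190),(16,255,255),(200,165,262,190));P=np.c_[u,v].astype(np.float32)
vx,vy,x0,y0=cv2.fitLine(P,cv2.DIST_HUBER,0,.01,.01).ravel(); t=(P-[x0,y0])@[vx,vy]
e=[onz(T,x0+vx*q,y0+vy*q,.2) for q in(t.min(),t.max())];print('book',len(u),np.round(e,4),np.mean(e,0),np.arctan2(*(e[0]-e[1])[:2][::-1]))
# side: orange
m=cv2.inRange(hsv(S),(3,150,90),(16,255,255));k=np.zeros_like(m);k[125:205,312:334]=m[125:205,312:334]
cs=max(cv2.findContours(k,0,2)[0],key=cv2.contourArea);print('side quad',cv2.approxPolyDP(cs,3,True).reshape(-1,2).tolist())
print('proj',[np.round(proj(S,q),1).tolist() for q in e])
```

```text
corners [[ 0.5994 -0.0777]
 [ 0.6156 -0.3293]
 [ 0.4008 -0.3402]
 [ 0.3835 -0.0936]]
stand [ 0.49980656 -0.21017835] 0.06220723526209252 0.06703970230140649 dims 0.21576576716016838 0.24967088302996684
bar 99 [array([ 0.5548, -0.115 ,  0.122 ]), array([ 0.5662, -0.2852,  0.122 ])]
bar 251 [array([ 0.5548, -0.1192,  0.122 ]), array([ 0.5718, -0.3789,  0.122 ])]<stdin>:18: RuntimeWarning: Mean of empty slice.
  ret = ret.dtype.type(ret / rcount)
Traceback (most recent call last):
ValueError: zero-size array to reduction operation minimum which has no identity
```

Run:
```python
from h import *
T=load('top0');S=load('side0')
def hsv(d):return cv2.cvtColor(d['pixels'],cv2.COLOR_BGR2HSV)
def mask(d,lo,hi,box):
    m=cv2.inRange(hsv(d),lo,hi); k=np.zeros_like(m);a,b,e,f=box;k[b:f,a:e]=m[b:f,a:e];v,u=np.nonzero(k);return u,v
def yel(d,box,s=140):
    u,v=mask(d,(18,s,40),(38,255,255),box);print('yel',len(u),u.mean(),v.mean(),u.min(),u.max(),v.min(),v.max());return u.mean(),v.mean()
p2=yel(S,(340,325,355,342),190)
print(onz(S,*p2,.014))
print(hsv(T)[190:197,425:434].tolist())
u,v=mask(T,(3,150,190),(16,255,255),(200,165,262,190));P=np.c_[u,v].astype(np.float32)
vx,vy,x0,y0=cv2.fitLine(P,cv2.DIST_HUBER,0,.01,.01).ravel(); t=(P-[x0,y0])@[vx,vy]
e=[onz(T,x0+vx*q,y0+vy*q,.2) for q in(t.min(),t.max())];print('book',len(u),np.round(e,4),np.mean(e,0),np.arctan2(*(e[0]-e[1])[:2][::-1]))
m=cv2.inRange(hsv(S),(3,150,90),(16,255,255));k=np.zeros_like(m);k[125:205,312:334]=m[125:205,312:334]
cs=max(cv2.findContours(k,0,2)[0],key=cv2.contourArea);print('side quad',cv2.approxPolyDP(cs,3,True).reshape(-1,2).tolist())
print('proj',[np.round(proj(S,q),1).tolist() for q in e])
```

```text
yel 43 347.25581395348837 335.0232558139535 344 351 331 338
[ 0.5373814  -0.31807268  0.014     ]
[[[135, 5, 189], [132, 7, 196], [138, 7, 194], [143, 5, 187], [170, 4, 179], [14, 26, 167], [19, 80, 166], [21, 111, 179], [22, 113, 188]], [[140, 8, 185], [143, 5, 189], [170, 4, 183], [20, 18, 174], [22, 40, 161], [21, 65, 150], [20, 104, 154], [21, 116, 173], [21, 110, 188]], [[150, 6, 174], [0, 7, 175], [19, 30, 160], [24, 77, 152], [27, 110, 144], [25, 121, 122], [22, 122, 125], [21, 116, 158], [21, 112, 184]], [[8, 12, 171], [22, 29, 169], [24, 68, 149], [26, 135, 132], [27, 172, 120], [28, 140, 93], [23, 112, 96], [22, 111, 143], [21, 109, 180]], [[16, 19, 173], [23, 50, 175], [25, 87, 155], [26, 140, 133], [27, 174, 119], [28, 151, 103], [26, 134, 110], [24, 118, 151], [22, 111, 183]], [[0, 6, 176], [19, 23, 174], [23, 52, 158], [24, 106, 147], [26, 138, 150], [26, 131, 142], [26, 128, 146], [24, 127, 169], [22, 117, 188]], [[145, 9, 178], [158, 6, 175], [11, 17, 169], [19, 45, 166], [20, 63, 171], [21, 62, 168], [22, 79, 164], [22, 109, 173], [22, 115, 187]]]Traceback (most recent call last):
  File "<stdin>", line 12, in <module>
cv2.error: OpenCV(4.12.0) /io/opencv/modules/imgproc/src/linefit.cpp:50: error: (-215:Assertion failed) count > 0 in function 'fitLine2D_wods'
```

Run:
```python
from h import *
T=load('top0');S=load('side0')
hsv=lambda d:cv2.cvtColor(d['pixels'],cv2.COLOR_BGR2HSV)
print('clip',onz(T,429.0,193.5,.018),two(T,(429,193.5),(S),(347.5,335)))
h=hsv(T);print(h[170:186,228].tolist())
# per-column upper boundary of orange = far edge of top face
m=cv2.inRange(h,(3,140,60),(18,255,255))
pts=[(u,165+np.nonzero(m[165:192,u])[0][0]) for u in range(206,256) if m[165:192,u].any()];print(pts[::4],pts[-1])
k=cv2.inRange(hsv(S),(3,150,60),(16,255,255));z=np.zeros_like(k);z[125:205,312:334]=k[125:205,312:334]
cs=max(cv2.findContours(z,0,2)[0],key=cv2.contourArea);print('side quad',cv2.approxPolyDP(cs,3,True).reshape(-1,2).tolist())
pf=np.polyfit(*np.array(pts[3:-8],float).T,1)
e=[onz(T,u,np.polyval(pf,u)-.5,.2) for u in(206.5,250.5)];print(e,np.linalg.norm(e[0]-e[1]),[proj(S,q) for q in e])
# holder right edge corners at z=.01
f=lambda u,v:onz(T,190+(u-400)/4-.5,160+v/4-.5,.01)
print('holder',f(710,40),f(733,183),f(530,213))
```

```text
clip [ 0.53838416 -0.32494797  0.018     ] (array([ 0.53734718, -0.32395847,  0.02180027]), np.float64(0.001356303365180995))
[[21, 109, 192], [22, 109, 191], [22, 108, 191], [20, 114, 183], [15, 143, 173], [11, 188, 174], [10, 214, 160], [10, 206, 120], [10, 212, 90], [10, 212, 89], [10, 211, 93], [9, 206, 94], [9, 203, 94], [7, 166, 89], [179, 63, 89], [139, 22, 91]]
[(206, np.int64(179)), (210, np.int64(178)), (214, np.int64(177)), (218, np.int64(176)), (222, np.int64(176)), (226, np.int64(175)), (230, np.int64(174)), (234, np.int64(173)), (238, np.int64(173)), (242, np.int64(172)), (246, np.int64(171)), (250, np.int64(173)), (254, np.int64(176))] (255, np.int64(177))
side quad [[319, 132], [319, 162], [330, 181], [331, 197], [331, 145]]
[array([0.56228048, 0.34250184, 0.2       ]), array([0.58440421, 0.21973022, 0.2       ])] 0.12474906596911746 [array([320.21619763, 132.04246681]), array([332.17511108, 146.80205524])]
holder [0.61442584 0.19832683 0.01      ] [0.49820973 0.17778143 0.01      ] [0.47311079 0.34065944 0.01      ]
```

Call:
step_arm:
  targets: [1,0,0,0,0,0,0.0553,1,0,0,0,0,0,0.0553,1,0,0,0,0,0,0.0553,1,0,0,0,0,0,0.0553,1,0,0,0,0,0,0.0553,1,0,0,0,0,0,0.0553,1,0,0,0,0,0,0.0553,1,0,0,0,0,0,0.0553,1,0,0,0,0,0,0.0553,1,0,0,0,0,0,0.0553]

```text
t: 0.93
eef_pos: [0.2038, 0.5639, 0.2308]
orientation: [0.686, 0.728, -0.001, 0.0]
ft_force: [0.9, 0.3, -0.1]
grip_width: 0.0855
grasp_force: 0.0
```

Call:
step_arm:
  targets: [1,-0.2745,0.106,0,0,0,0,1,-0.2745,0.106,0,0,0,0,1,-0.2745,0.106,0,0,0,0,1,-0.2745,0.106,0,0,0,0,1,-0.2745,0.106,0,0,0,0,1,-0.2745,0.106,0,0,0,0,1,-0.2745,0.106,0,0,0,0,1,-0.2745,0.106,0,0,0,0,1,-0.2745,0.106,0,0,0,0,1,-0.2745,0.106,0,0,0,0,1,-0.2745,0.106,0,0,0,0,1,-0.2745,0.106,0,0,0,0]

```text
t: 1.93
eef_pos: [0.3823, 0.1782, 0.2312]
orientation: [0.683, 0.73, -0.0, -0.0]
ft_force: [0.2, 0.6, 1.0]
grip_width: 0.0856
grasp_force: 0.0
```

Call:
step_arm:
  targets: [1,-0.2745,0.106,0,0,0,0,1,-0.2745,0.106,0,0,0,0,1,-0.2745,0.106,0,0,0,0,1,-0.2745,0.106,0,0,0,0,1,-0.2745,0.106,0,0,0,0,1,-0.2745,0.106,0,0,0,0,1,-0.2745,0.106,0,0,0,0,1,-0.2745,0.106,0,0,0,0,1,-0.2745,0.106,0,0,0,0,1,-0.2745,0.106,0,0,0,0,1,-0.2745,0.106,0,0,0,0,1,-0.2745,0.106,0,0,0,0]

```text
t: 2.93
eef_pos: [0.5606, -0.2062, 0.2309]
orientation: [0.684, 0.73, -0.0, -0.0]
ft_force: [0.9, 0.1, -0.6]
grip_width: 0.0854
grasp_force: 0.0
```

Run:
```python
from h import *
s=robot.sense();print(s['t'],s['eef_pos'],s['orientation'],s['joints'],s['ft_force'])
d=snap('wrist','w1');print(ray(d,320,200))
```

```text
2.9333 [ 0.56062988 -0.20615565  0.23086695] [ 6.83583904e-01  7.29871792e-01 -1.47720384e-04 -4.37922615e-04] [-4.67954176e-01  3.55816165e-01  1.51610661e+00 -3.93004110e-05
  1.27059345e+00 -5.33415197e-01] [ 0.918478    0.08572482 -0.55619078]
(array([ 0.55567787, -0.12322203,  0.37318372]), array([ 0.03130407, -0.32321307, -0.94580831]))
```

View pics/w1.png

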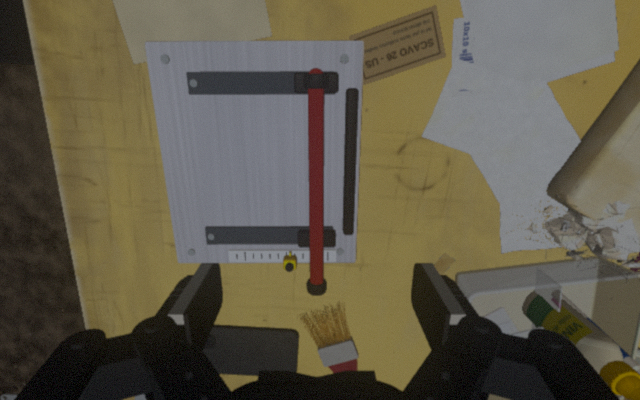

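The wrist view has image right = +x and image up = +y. The bar runs (316,72)-(316,288), the lip is at u≈346-358, the clip at (289,263), and the plate corners are at (146,42), (363,41), (355,262) and (177,262).

```bash
cat > meas.py <<'E'
from h import *
def fit(pts):
    vx,vy,x0,y0=cv2.fitLine(np.array(pts,np.float32),cv2.DIST_HUBER,0,.01,.01).ravel();return lambda v:(x0+vx*(v-y0)/vy,v)
def meas(f,v0=100,v1=215,clipbox=(278,250,302,273)):
    d=load(f);h=cv2.cvtColor(d['pixels'],cv2.COLOR_BGR2HSV);g=h[:,:,2]
    red=cv2.inRange(h,(0,150,60),(7,255,255))|cv2.inRange(h,(174,150,60),(180,255,255))
    out={}
    pts=[(np.nonzero(red[v,150:420])[0].mean()+150,v) for v in range(v0,v1,3) if red[v,150:420].sum()>255*5]
    b=fit(pts);P=[onz(d,*b(v),.122) for v in(v0,v1)];out['bar']=P
    lp=[]
    for v in range(v0,v1,4):
        us=np.nonzero(g[v,335:375]<75)[0]
        if len(us)>4: lp.append((335+us[0]-.5,v))
    if len(lp)>5:
        l=fit(lp);out['lip']=[onz(d,*l(v),.028) for v in(v0,v1)]
    y=cv2.inRange(h,(20,170,90),(35,255,255));a,c,e,k=clipbox;v,u=np.nonzero(y[c:k,a:e]);out['clip']=(onz(d,u.mean()+a,v.mean()+c,.02),len(u),u.min()+a,u.max()+a,v.min()+c,v.max()+c)
    return d,out
E
python3 - <<'E'
from meas import *
d,o=meas('w1')
for k in o:print(k,o[k])
for k in('bar','lip'):
    a,b=o[k];print(k,'yaw',np.arctan2(-(a-b)[0],(a-b)[1]))
C=np.array([onz(d,u,v,.012)[:2] for u,v in((146,42),(363,41),(355,262.),(177,262))]);print(np.round(C,4),C.mean(0))
yaw=.066;ex=np.array([np.cos(yaw),np.sin(yaw)]);ey=np.array([-ex[1],ex[0]])
for n,p in (('bar',(o['bar'][0]+o['bar'][1])/2),('lip',(o['lip'][0]+o['lip'][1])/2),('clip',o['clip'][0]),('centre',np.r_[C.mean(0),0]),('cl',np.array([.5379,-.3225,0]))):print(n,p[:2]@ex,p[:2]@ey)
# bar ends & posts' y
for v in (75,288):print(onz(d,316,v,.12))
for q in ((316,83),(316,237)):print('slide',onz(d,*q,.03)[:2]@ex,onz(d,*q,.03)[:2]@ey)
E
```

```text
bar [array([ 0.55550895, -0.13285705,  0.122     ]), array([ 0.5616496 , -0.22209824,  0.122     ])]
lip [array([ 0.58503347, -0.13449607,  0.028     ]), array([ 0.5931712 , -0.25714326,  0.028     ])]
clip (array([ 0.53605265, -0.32444391,  0.02      ]), 79, np.int64(283), np.int64(295), np.int64(253), np.int64(268))
bar yaw 0.068701317901883
lip yaw 0.06625361340881215
[[ 0.3843 -0.0933]
 [ 0.5984 -0.0782]
 [ 0.616  -0.3239]
 [ 0.3984 -0.3385]] [ 0.49929183 -0.20843887]
bar 0.5456581126083142 -0.21393071224556268
lip 0.574905022304168 -0.23424586061076083
clip 0.5134877924886259 -0.35909132233789287
centre 0.48445778342208856 -0.24091439363353379
cl 0.5154593285542313 -0.3572734815325944
[ 0.55463176 -0.11582819  0.12      ]
[ 0.56626255 -0.29198157  0.12      ]
slide 0.5455868775511535 -0.15682172969558064
slide 0.5455754652920899 -0.32170047381437905
```

Call:
step_arm:
  targets: [1,0,0,0.25,0,0,0,1,0,0,0.25,0,0,0,1,0,0,0.25,0,0,0,1,0,0,0.25,0,0,0,1,0,0,0.08,0,0,0,0,0,0,0,0,0,0,0,0,0,0,0,0,0,0,0,0,0,0,0,0,0,0,0,0,0,0,0,0,0,0,0,0,0,0]
  newtons: 30

```text
t: 3.82
eef_pos: [0.5617, -0.205, 0.1035]
orientation: [0.683, 0.73, 0.0, 0.002]
ft_force: [0.2, 0.6, 0.3]
grip_width: 0.0255
grasp_force: 0.0
```

Call:
step_arm:
  targets: [0,0,0,0,0,0,0,0,0,0,0,0,0,0,0,0,0,0,0,0,0]

```text
t: 4.07
eef_pos: [0.5608, -0.2049, 0.1031]
orientation: [0.683, 0.73, -0.0, 0.001]
ft_force: [-2.7, -0.2, 6.0]
grip_width: 0.0108
grasp_force: 29.3
```

Call:
step_arm:
  targets: [0,0,-0.045,0,0,0,0,0,0,-0.045,0,0,0,0,0,0,-0.045,0,0,0,0,0,0,-0.045,0,0,0,0,0,0,-0.045,0,0,0,0,0,0,-0.042,0,0,0,0,0,0,0,0,0,0,0,0,0,0,0,0,0,0]

```text
t: 4.73
eef_pos: [0.5287, -0.2071, 0.1031]
orientation: [0.684, 0.73, 0.0, 0.001]
ft_force: [-0.8, 0.5, 8.8]
grip_width: 0.0108
grasp_force: 30.2
```

Run:
```python
from h import *
s=robot.sense();print(s['t'],s['eef_pos'],s['grip_width'],s['grasp_force'],s['ft_force'])
snap('wrist','w2');snap('side','s2')
a=cv2.imread('pics/w2.png');b=cv2.imread('pics/s2.png')
cv2.imwrite('pics/c3.png',np.hstack([cv2.resize(a[120:400,130:410],(400,400)),cv2.resize(b[260:370,270:390][:,:],(400,400))]))
```

```text
4.7333 [ 0.52871458 -0.20712121  0.10307613] 0.010814598055407203 30.246031880378723 [-0.77619764  0.50902073  8.80373195]
```

View pics/c3.png

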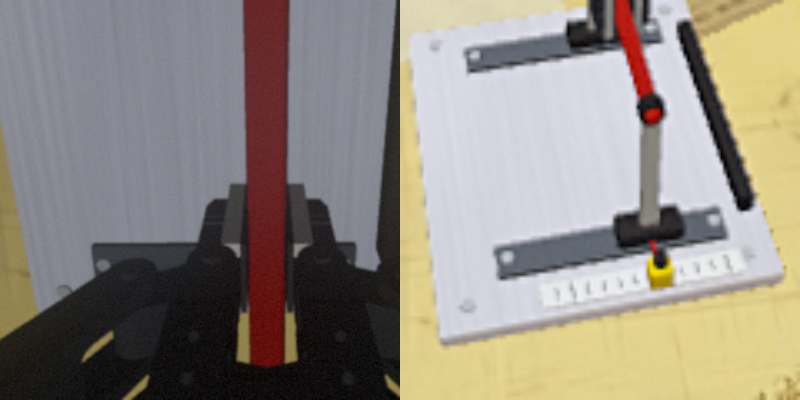

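The side crop shows the pointer at (653,246) facing the clip at (660,265), in line along the stand's y. I'll release and check from above.

Call:
step_arm:
  targets: [1,0,0,0,0,0,0,1,0,0,0,0,0,0,1,0,0,0,0,0,0,1,0,0,0,0,0,0,1,0,0,0,0,0,0,1,0,0,-0.27,0,0,0,1,0,0,-0.27,0,0,0,1,0,0,-0.27,0,0,0,1,0,0,-0.25,0,0,0,1,0,0,0,0,0,0]

```text
t: 5.67
eef_pos: [0.532, -0.2084, 0.2352]
orientation: [0.683, 0.73, 0.001, 0.005]
ft_force: [1.0, -1.0, -0.1]
grip_width: 0.0856
grasp_force: 0.0
```

Run:
```python
from h import *
s=robot.sense();print(s['t'],s['eef_pos'])
d=snap('wrist','w3')
print([np.round(proj(d,p),1) for p in ((.536,-.3244,.02),(.5285,-.207,.122))])
from meas import *
x,y=proj(d,(.536,-.3244,.02)).astype(int)
d,o=meas('w3',clipbox=(x-14,y-14,x+14,y+14))
yaw=.066;ex=np.array([np.cos(yaw),np.sin(yaw)])
print(o['clip']);print([p[:2]@ex for p in o['bar']],o['clip'][0][:2]@ex)
h=cv2.cvtColor(d['pixels'],cv2.COLOR_BGR2HSV)
```

```text
5.6667 [ 0.53195557 -0.20842743  0.235185  ]
[array([311.5, 258.5]), array([310.5, 191.8])]meas.py:16: RuntimeWarning: Mean of empty slice.
  y=cv2.inRange(h,(20,170,90),(35,255,255));a,c,e,k=clipbox;v,u=np.nonzero(y[c:k,a:e]);out['clip']=(onz(d,u.mean()+a,v.mean()+c,.02),len(u),u.min()+a,u.max()+a,v.min()+c,v.max()+c)
  ret = ret.dtype.type(ret / rcount)
Traceback (most recent call last):
  File "meas.py", line 16, in meas
    y=cv2.inRange(h,(20,170,90),(35,255,255));a,c,e,k=clipbox;v,u=np.nonzero(y[c:k,a:e]);out['clip']=(onz(d,u.mean()+a,v.mean()+c,.02),len(u),u.min()+a,u.max()+a,v.min()+c,v.max()+c)
                                                                                                                                              ~~~~~^^
ValueError: zero-size array to reduction operation minimum which has no identity
```

```bash
sed -i 's/^    y=cv2.inRange.*$/    pass/' meas.py
python3 - <<'E'
from meas import *
d,o=meas('w3')
yaw=.066;ex=np.array([np.cos(yaw),np.sin(yaw)])
for k in o: print(k,[p[:2]@ex for p in o[k]],o[k])
from h import *
S=snap('side','s3')
h=cv2.cvtColor(S['pixels'],cv2.COLOR_BGR2HSV)
m=cv2.inRange(h,(0,170,80),(6,255,255))|cv2.inRange(h,(174,170,80),(180,255,255))
v,u=np.nonzero(m[325:336,338:352]);print('pointer px',(u+338).tolist(),(v+325).tolist())
y=cv2.inRange(h,(20,190,60),(35,255,255))
q,w=np.nonzero(y[325:342,340:356]);print(w.mean()+340,q.mean()+325)
if len(u): 
  P=onz(S,u.mean()+338,v.mean()+325,.016);print('ptr',P,P[:2]@ex)
P=onz(S,w.mean()+340,q.mean()+325,.014);print('clip',P,P[:2]@ex)
print('s0')
h=cv2.cvtColor(load('side0')['pixels'],cv2.COLOR_BGR2HSV)
m=cv2.inRange(h,(0,150,80),(6,255,255))|cv2.inRange(h,(174,170,80),(180,255,255))
v,u=np.nonzero(m[322:332,352:368]);
P=onz(S,u.mean()+352,v.mean()+322,.016);print('ptr0',P,P[:2]@ex,u+352,v+322)
E
```

```text
bar [np.float64(0.5138924375719202), np.float64(0.5142957854820598)] [array([ 0.52401303, -0.13615499,  0.122     ]), array([ 0.53042033, -0.22697857,  0.122     ])]
lip [np.float64(0.5734330153910849), np.float64(0.5743838307892656)] [array([ 0.58369776, -0.13637032,  0.028     ]), array([ 0.59287731, -0.26083565,  0.028     ])]
pointer px [345, 346, 345, 345, 346, 346] [326, 326, 327, 328, 328, 329]
347.22727272727275 334.90909090909093
ptr [ 0.536841   -0.29981871  0.016     ] 0.5158985127944316
clip [ 0.53737297 -0.3177837   0.014     ] 0.5152444964322335
s0
ptr0 [ 0.56888304 -0.29749646  0.016     ] 0.5480239489727475 [360 359 360 360 360 361] [323 324 324 325 326 327]
```

Bar and clip agree within 1 mm in both the wrist and side views. Next I go above the notebook.

Call:
step_arm:
  targets: [1,0,0,-0.1,0,0,-0.053,1,0.28,0.073,-0.045,0,0,0,1,0.28,0.073,-0.045,0,0,0,1,0.28,0.073,-0.045,0,0,0,1,0.28,0.073,-0.045,0,0,0,1,0.28,0.073,-0.045,0,0,0,1,0.28,0.073,-0.045,0,0,0,1,0.28,0.073,-0.045,0,0,0,1,0.28,0.073,-0.045,0,0,0,1,0.28,0.073,-0.045,0,0,0,1,0.28,0.073,-0.045,0,0,0,1,0.28,0.073,-0.045,0,0,0]

```text
t: 6.77
eef_pos: [0.5571, 0.1757, 0.2983]
orientation: [0.642, 0.767, -0.002, -0.001]
ft_force: [0.3, -0.3, 0.6]
grip_width: 0.0853
grasp_force: 0.0
```

Call:
step_arm:
  targets: [1,0.28,0.073,-0.04,0,0,0,1,0.28,0.073,-0.02,0,0,0,1,0.28,0.073,0,0,0,0,1,0,0,0,0,0,0,1,0,0,0,0,0,0]

```text
t: 7.18
eef_pos: [0.5654, 0.2794, 0.3049]
orientation: [0.641, 0.768, -0.002, -0.001]
ft_force: [0.0, -0.0, -0.2]
grip_width: 0.0855
grasp_force: 0.0
```

Run:
```python
from h import *
s=robot.sense();print(s['t'],s['eef_pos'],s['orientation'])
d=snap('wrist','w4')
print([np.round(proj(d,p),1) for p in ((.5583,.3425,.2),(.5804,.22,.2))])
```

```text
7.1833 [0.56543226 0.27936891 0.30494723] [ 0.64072726  0.76776604 -0.0017552  -0.00089723]
[array([322.3, 114.5]), array([321.2, 266.4])]
```

View pics/w4.png

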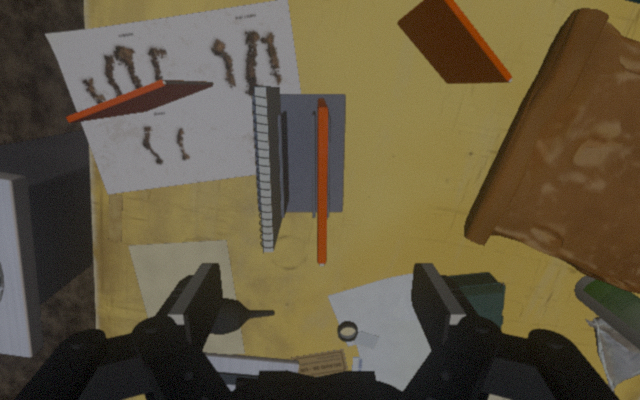

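The wrist view shows the notebook's top edge as a bright strip (322,97)-(322,265), upright and almost parallel to the image columns. The log book is to its left and the look-alikes are further out.

Run:
```python
from h import *
d=load('w4');h=cv2.cvtColor(d['pixels'],cv2.COLOR_BGR2HSV)
m=np.zeros((400,640),np.uint8);m[85:280,305:340]=cv2.inRange(h,(3,150,140),(16,255,255))[85:280,305:340]
v,u=np.nonzero(m);print(len(u),u.min(),u.max(),v.min(),v.max(),cv2.minAreaRect(np.c_[u,v].astype(np.float32)))
a=[];
for r in range(v.min()+8,v.max()-4,5):
    a.append((u[v==r].mean(),r))
p=np.polyfit([q[1] for q in a],[q[0] for q in a],1)
e=[onz(d,np.polyval(p,q),q,.2) for q in(v.min()-.5,v.max()+.5)]
dd=e[0]-e[1];print(e,np.linalg.norm(dd),'yaw',np.arctan2(-dd[0],dd[1]),np.mean(e,0))
s=robot.sense();from scipy.spatial.transform import Rotation as R
Rm=R.from_quat(s['orientation']).as_matrix();print(Rm.T@(np.mean(e,0)-s['eef_pos']),'tool yaw',np.arctan2(Rm[1,1],Rm[0,1]))
```

```text
37 320 326 118 260 ((323.0, 189.0), (142.0, 6.0), 90.0)
[array([nan, nan, nan]), array([nan, nan, nan])] nan yaw nan [nan nan nan]
[nan nan nan] tool yaw 0.17835858291436602<stdin>:7: RuntimeWarning: Mean of empty slice.
  ret = ret.dtype.type(ret / rcount)
```

Run:
```python
from h import *
d=load('w4');h=cv2.cvtColor(d['pixels'],cv2.COLOR_BGR2HSV)
m=np.zeros((400,640),np.uint8);m[85:280,305:340]=cv2.inRange(h,(2,150,95),(18,255,255))[85:280,305:340]
print(h[180,312:332,2].tolist(),h[94:106,322,2].tolist(),h[256:270,322,2].tolist())
v,u=np.nonzero(m);print(len(u),u.min(),u.max(),v.min(),v.max())
a=[(u[v==r].mean(),r) for r in range(v.min()+8,v.max()-4,5) if (v==r).any()]
p=np.polyfit([q[1] for q in a],[q[0] for q in a],1)
e=[onz(d,np.polyval(p,q),q,.2) for q in(v.min()-.5,v.max()+.5)]
dd=e[0]-e[1];print(e,np.linalg.norm(dd),'yaw',np.arctan2(-dd[0],dd[1]),np.mean(e,0))
s=robot.sense();from scipy.spatial.transform import Rotation as R
Rm=R.from_quat(s['orientation']).as_matrix();print(Rm.T@(np.mean(e,0)-s['eef_pos']))
```

```text
[76, 86, 80, 67, 69, 90, 113, 130, 138, 135, 137, 134, 134, 137, 128, 89, 79, 73, 82, 86] [94, 90, 80, 76, 79, 85, 83, 81, 85, 87, 84, 83] [137, 137, 141, 137, 137, 138, 135, 135, 132, 138, 132, 139, 138, 140]
1503 317 327 107 263
[array([0.55747489, 0.34804901, 0.2       ]), array([0.58001727, 0.22270156, 0.2       ])] 0.1273583246616072 yaw 0.17793713572479197 [0.56874608 0.28537528 0.2       ]
[0.00683797 0.00491702 0.10518671]
```

Call:
step_arm:
  targets: [1,0.07,0.041,0.0,0,0,0,1,0,0,0.25,0,0,0,1,0,0,0.25,0,0,0,1,0,0,0.25,0,0,0,1,0,0,0.25,0,0,0,1,0,0,0.15,0,0,0,1,0,0,0.075,0,0,0,1,0,0,0,0,0,0,0,0,0,0,0,0,0,0,0,0,0,0,0,0,0,0,0,0,0,0,0,0,0,0,0,0,0,0]
  newtons: 40

```text
t: 8.23
eef_pos: [0.5709, 0.2875, 0.1621]
orientation: [0.642, 0.767, 0.001, 0.001]
ft_force: [-0.4, 0.5, -0.3]
grip_width: 0.0387
grasp_force: 0.0
```

Call:
step_arm:
  targets: [0,0,0,0,0,0,0,0,0,0,0,0,0,0,0,0,0,0,0,0,0,0,0,0,0,0,0,0]

```text
t: 8.57
eef_pos: [0.5699, 0.2873, 0.1611]
orientation: [0.642, 0.767, 0.0, 0.0]
ft_force: [-2.0, -1.5, 5.3]
grip_width: 0.0079
grasp_force: 40.0
```

Call:
step_arm:
  targets: [0,0,0,-0.15,0,0,0,0,0,0,-0.22,0,0,0,0,0,0,-0.22,0,0,0,0,0,0,-0.22,0,0,0,0,0,0,-0.22,0,0,0,0,0,0,-0.22,0,0,0,0,0,0,0,0,0,0,0,0,0,0,0,0,0,0,0,0,0,0,0,0.0537]

```text
t: 9.32
eef_pos: [0.5693, 0.2869, 0.3091]
orientation: [0.684, 0.73, -0.001, -0.0]
ft_force: [-0.0, -0.5, -3.3]
grip_width: 0.0079
grasp_force: 39.2
```

Call:
step_arm:
  targets: [0,-0.272,-0.06,0.006,0,0,0,0,-0.272,-0.06,0.006,0,0,0,0,-0.272,-0.06,0.006,0,0,0,0,-0.272,-0.06,0.006,0,0,0,0,-0.272,-0.06,0.006,0,0,0,0,-0.272,-0.06,0.006,0,0,0,0,-0.272,-0.06,0.006,0,0,0,0,-0.272,-0.06,0.006,0,0,0,0,-0.272,-0.06,0.006,0,0,0,0,-0.272,-0.06,0.006,0,0,0,0,-0.272,-0.06,0.006,0,0,0,0,-0.272,-0.06,0.006,0,0,0]

```text
t: 10.32
eef_pos: [0.507, -0.1103, 0.2995]
orientation: [0.684, 0.729, -0.001, -0.002]
ft_force: [0.9, -0.5, -1.5]
grip_width: 0.0083
grasp_force: 39.3
```

Call:
step_arm:
  targets: [0,-0.272,-0.06,0.006,0,0,0,0,-0.272,-0.06,0.006,0,0,0,0,-0.268,-0.06,0.006,0,0,0,0,0,0,0,-0.0472,0,0,0,0,0,0,-0.0472,0,0,0,0,0,0,-0.0472,0,0,0,0,0,0,0,0,0,0,0,0,0,0,0,0]

```text
t: 10.98
eef_pos: [0.4909, -0.2072, 0.2975]
orientation: [0.678, 0.721, 0.107, 0.098]
ft_force: [-0.0, 0.0, -0.8]
grip_width: 0.0081
grasp_force: 40.2
```

```bash
cat > st.py <<'E'
from h import *
from scipy.spatial.transform import Rotation as R
def st():
    s=robot.sense();Rm=R.from_quat(s['orientation']).as_matrix();p=s['eef_pos']
    yaw=.066;ex=np.array([np.cos(yaw),np.sin(yaw),0]);ey=np.array([-ex[1],ex[0],0])
    print('t',s['t'],'s,t,z',np.round([p@ex,p@ey,p[2]],4),'tilt',np.degrees(np.arctan2(Rm[:,2]@ex,-Rm[2,2])).round(2),'roll',np.degrees(np.arcsin(Rm[:,2]@ey)).round(2),'yaw',np.arctan2(Rm[1,0],Rm[0,0])-np.pi/2,'F',np.round(s['ft_force'],1),s['grip_width'],s['grasp_force'])
    f=p+Rm[:,2]*.151;print('foot s,t,z',np.round([f@ex,f@ey,f[2]],4));return s
E
python3 - <<'E'
from st import *
s=st();print(s['joints'])
d=snap('side','s4')
E
```

```text
t 10.9833 s,t,z [ 0.4762 -0.2391  0.2975] tilt 16.69 roll 0.1 yaw 0.061818478838136626 F [-0.   0.  -0.8] 0.008069520981079237 40.20653486251831
foot s,t,z [ 0.5196 -0.2389  0.1528]
[-0.66720098  0.07442506  1.7603401   0.21898137  1.09856957 -0.80808474]
```

View pics/s4.png

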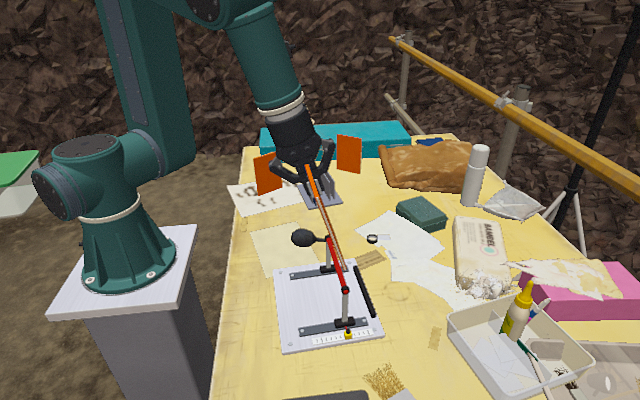

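The notebook is held tilted toward the robot above the bar, with its foot near (345,290) in the side view and clear of the bar. Descending along its own axis.

Call:
step_arm:
  targets: [0,0,0.048,0,0,0,0,0,0,0,0.16,0,0,0,0,0,0,0.16,0,0,0,0,0,0,0.16,0,0,0,0,0,0,0.16,0,0,0,0,0,0,0.16,0,0,0,0,0,0,0.16,0,0,0,0,0,0,0.16,0,0,0,0,0,0,0,0,0,0,0,0,0,0,0,0,0]

```text
t: 11.87
eef_pos: [0.5393, -0.2043, 0.1719]
orientation: [0.676, 0.722, 0.108, 0.1]
ft_force: [0.1, -0.2, -1.9]
grip_width: 0.0079
grasp_force: 40.2
```

Run:
```python
from st import *
st()
d=snap('side','s5');w=snap('wrist','w5')
a=d['pixels'][210:360,270:390];cv2.imwrite('pics/c5.png',np.hstack([cv2.resize(a,(440,550),interpolation=cv2.INTER_CUBIC),cv2.resize(w['pixels'],(360,225)).copy() if 0 else cv2.resize(w['pixels'][:,220:480],(357,550))]))
```

```text
t 11.8667 s,t,z [ 0.5247 -0.2394  0.1719] tilt 16.86 roll 0.08 yaw 0.06635888519898381 F [ 0.1 -0.2 -1.9] 0.007926717308362596 40.15180706977844
foot s,t,z [ 0.5685 -0.2392  0.0274]
```

View pics/c5.png

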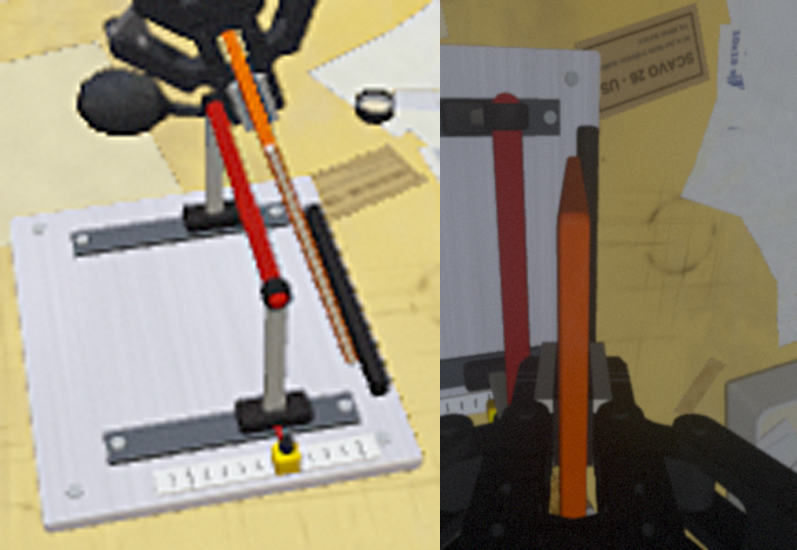

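The foot is just inside the lip, with the book clear of the bar and square to the stand. Lowering straight down, slowly.

Call:
step_arm:
  targets: [0,0,-0.0085,0.028,0,0,0,0,0,-0.0085,0.028,0,0,0,0,0,-0.0085,0.028,0,0,0,0,0,-0.006,0.02,0,0,0,0,0,0,0,0,0,0,0,0,0,0,0,0,0]

```text
t: 12.47
eef_pos: [0.5381, -0.205, 0.1597]
orientation: [0.677, 0.721, 0.108, 0.101]
ft_force: [-0.2, -0.5, -1.0]
grip_width: 0.008
grasp_force: 40.1
```

```bash
python3 -c "
from st import *
st()"
```

```text
t 12.4667 s,t,z [ 0.5234 -0.2401  0.1597] tilt 16.97 roll -0.02 yaw 0.06407687884135393 F [-0.2 -0.5 -1. ] 0.007974358910590722 40.141239166259766
foot s,t,z [ 0.5674 -0.2401  0.0153]
```

Call:
step_arm:
  targets: [0,0,0,0.008,0,0,0,0,0,0,0.008,0,0,0,0,0,0,0.006,0,0,0,0,0,0,0,0,0,0]

```text
t: 12.8
eef_pos: [0.5393, -0.2053, 0.1577]
orientation: [0.676, 0.722, 0.108, 0.101]
ft_force: [-1.5, -0.3, 2.9]
grip_width: 0.0075
grasp_force: 41.0
```

```bash
python3 -c "
from st import *
st()"
```

```text
t 12.8 s,t,z [ 0.5246 -0.2404  0.1577] tilt 17.02 roll -0.07 yaw 0.06437379761118023 F [-1.5 -0.3  2.9] 0.007509715324728385 40.9685218334198
foot s,t,z [ 0.5688 -0.2406  0.0134]
```

Call:
step_arm:
  targets: [0,0,-0.0165,0,-0.0063,0,0,0,0,-0.0165,0,-0.0063,0,0,0,0,-0.0165,0,-0.0063,0,0,0,0,-0.0165,0,-0.0063,0,0,0,0,-0.0165,0,-0.0063,0,0,0,0,-0.0165,0,-0.006,0,0,0,0,0,0,0,0,0,0,0,0,0,0,0,0]

```text
t: 13.47
eef_pos: [0.5282, -0.2062, 0.1539]
orientation: [0.672, 0.716, 0.136, 0.128]
ft_force: [0.3, 0.0, 0.5]
grip_width: 0.0078
grasp_force: 40.5
```

Run:
```python
from st import *
st();d=snap('side','s6');d=snap('wrist','w6')
from meas import *
d,o=meas('w6',60,130)
print([p[:2]@np.array([np.cos(.066),np.sin(.066)]) for p in o['bar']])
```

```text
t 13.4667 s,t,z [ 0.5134 -0.2406  0.1539] tilt 21.56 roll -0.09 yaw 0.06306488353913053 F [0.3 0.  0.5] 0.007813904026250578 40.532469749450684
foot s,t,z [ 0.5689 -0.2408  0.0134]
[np.float64(0.51279836151155), np.float64(0.5146749144639657)]
```

Call:
step_arm:
  targets: [0.11,0,0,0,0,0,0,0.13,0,0,0,0,0,0,0.15,0,0,0,0,0,0,0.18,0,0,0,0,0,0,0.22,0,0,0,0,0,0,0.26,0,0,0,0,0,0,0.3,0,0,0,0,0,0,0.3,0,0,0,0,0,0,0.3,0,0,0,0,0,0]
  newtons: 20

```text
t: 14.32
eef_pos: [0.5279, -0.2057, 0.1535]
orientation: [0.672, 0.717, 0.136, 0.128]
ft_force: [-0.1, 0.2, 0.0]
grip_width: 0.0253
grasp_force: 0.0
```

Run:
```python
from st import *
st();d=snap('side','s7');w=snap('wrist','w7')
a=d['pixels'][210:360,270:390];cv2.imwrite('pics/c7.png',np.hstack([cv2.resize(a,(440,550),interpolation=cv2.INTER_CUBIC),cv2.resize(w['pixels'][:,220:480],(357,550))]))
```

```text
t 14.3167 s,t,z [ 0.5131 -0.2401  0.1535] tilt 21.49 roll -0.04 yaw 0.06434370786914245 F [-0.1  0.2  0. ] 0.025307931053806094 0.0
foot s,t,z [ 0.5685 -0.2402  0.013 ]
```

View pics/c7.png

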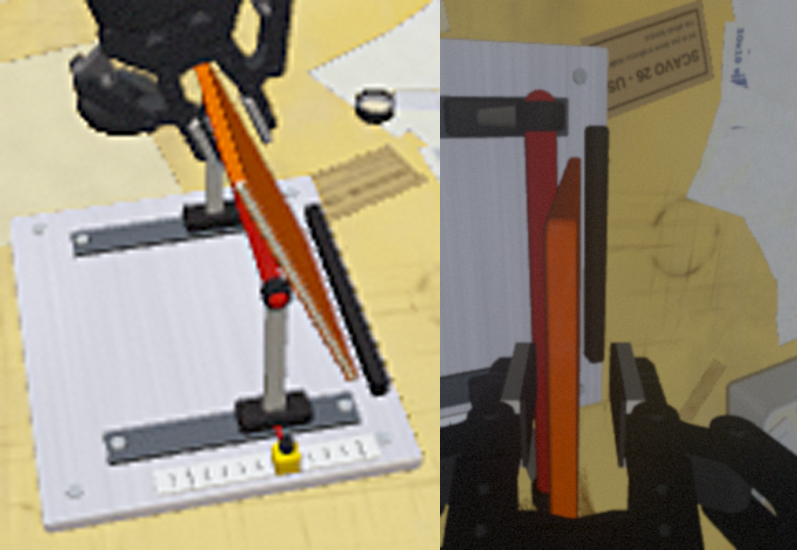

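The notebook leans on the bar with its foot at the lip, both fingers are clear, and the pointer still faces the clip. Retreating along the tool axis.

Call:
step_arm:
  targets: [0.45,0,0,0,0,0,0,0.45,0,0,-0.05,0,0,0,0.45,0,0,-0.1,0,0,0,0.45,0,0,-0.2,0,0,0,0.45,0,0,-0.2,0,0,0,0.45,0,0,-0.2,0,0,0,0.45,0,0,-0.2,0,0,0,0.45,0,0,-0.2,0,0,0,0.45,0,0,0,0,0,0,0.45,0,0,0,0,0,0,0.45,0,0,0,0,0,0,0.45,0,0,0,0,0,0]

```text
t: 15.42
eef_pos: [0.4769, -0.2084, 0.2808]
orientation: [0.672, 0.717, 0.136, 0.127]
ft_force: [-0.2, -1.0, -1.3]
grip_width: 0.0384
grasp_force: 0.0
```

Run:
```python
from st import *
s=st();d=snap('side','s8');w=snap('wrist','w8')
from meas import *
ex=np.array([np.cos(.066),np.sin(.066)]);ey=np.array([-ex[1],ex[0]])
h=cv2.cvtColor(w['pixels'],cv2.COLOR_BGR2HSV)
m=cv2.inRange(h,(2,140,50),(18,255,255));cs=max(cv2.findContours(m,0,2)[0],key=cv2.contourArea);q=cv2.approxPolyDP(cs,4,True).reshape(-1,2);print(q.tolist())
# expected corners for 23 deg lean with foot at lip
c,sn=np.cos(.403),np.sin(.403)
for a,z in((.574-.004*c-.19*sn,.0136+.19*c),(.574,.015)):
  for b in(.0655,-.0655):print('exp',np.round(proj(w,np.r_[a*ex+(-.240+b)*ey,z]),1),np.round(proj(d,np.r_[a*ex+(-.240+b)*ey,z]),1))
a=d['pixels'][210:360,270:390];cv2.imwrite('pics/c8.png',np.hstack([cv2.resize(a,(440,550),interpolation=cv2.INTER_CUBIC),cv2.resize(w['pixels'][:,220:480],(357,550))]))
```

```text
t 15.4167 s,t,z [ 0.4622 -0.2394  0.2808] tilt 21.41 roll 0.04 yaw 0.06441519225970493 F [-0.2 -1.  -1.3] 0.03844609666557769 0.0
foot s,t,z [ 0.5173 -0.2393  0.1402]
[[299, 93], [300, 104], [301, 97], [308, 104], [300, 107], [308, 113], [300, 117], [310, 118], [301, 132], [308, 134], [308, 147], [303, 145], [303, 152], [304, 140], [300, 142], [301, 153], [308, 152], [308, 160], [301, 160], [308, 162], [309, 175], [301, 181], [308, 190], [301, 190], [308, 196], [302, 196], [307, 202], [302, 204], [302, 255], [310, 257], [311, 277], [319, 277], [320, 108], [308, 117], [310, 97], [303, 98], [310, 93]]
exp [312.6 113.6] [321.  220.3]
exp [313.4 276.4] [333.5 258.6]
exp [322.  101.7] [352.7 272.5]
exp [321.6 201.3] [367.7 312.9]
```

View pics/c8.png

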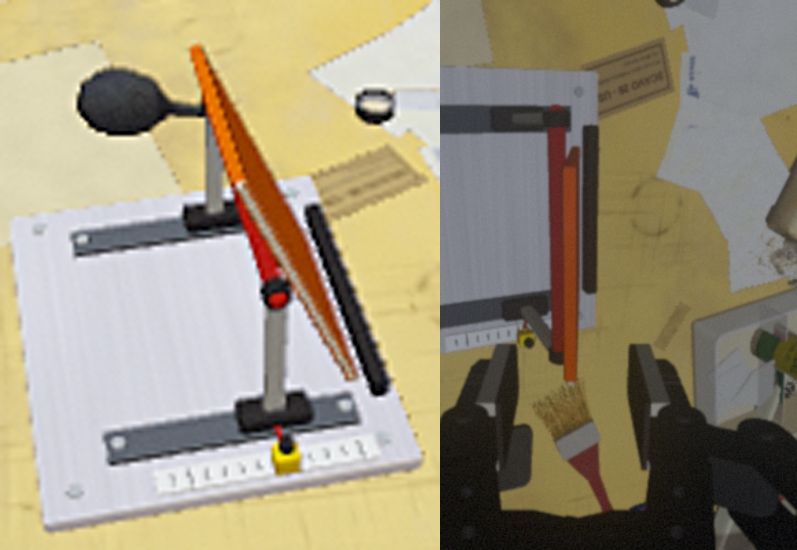

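```bash
python3 -c "
from workcell import robot
print(robot.job_done())"
```

```text
the job is handed in; nothing more can be done
None
```

I set the bar level with the yellow marker and leaned the notebook on it, its foot about 1–2 mm from the lip and midway between the posts. I handed the job in at about 15.5 s; the hand-in returned no verdict.

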